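Pack porous stones from the drying rack into a cradle with an end stop

TASK

The cleaned porous stones have dried: move all four from the black drying rack into the V of the storage cradle, standing on edge and graded by size, the largest next to the plywood end wall and the smallest next to the sliding stop. Then slide the grey end stop up until the stones stand snug, face to face against the wall, and let go. Leave the top cap and the tape beyond the work where they are.

Things in the scene. Friction and masses are not known exactly. Their poses are not given: they have to be found in the camera images.
- stone70_centre (a point): the largest of four pale grey porous stone discs: 70 mm across, 10 mm thick, standing on edge (about 69 g). The point is the disc's centre; its own x axis is the disc's axis (square to the flat faces, the way to pinch it), z is up. Seated in either V its centre is 61.5 mm above the bench and its top edge 96.5 mm.
- stone60_centre (a point): the second largest of four pale grey porous stone discs: 60 mm across, 10 mm thick, standing on edge (about 50 g). The point is the disc's centre; its own x axis is the disc's axis (square to the flat faces, the way to pinch it), z is up. Seated in either V its centre is 54.4 mm above the bench and its top edge 84.4 mm.
- stone50_centre (a point): the second smallest of four pale grey porous stone discs: 50 mm across, 10 mm thick, standing on edge (about 35 g). The point is the disc's centre; its own x axis is the disc's axis (square to the flat faces, the way to pinch it), z is up. Seated in either V its centre is 47.4 mm above the bench and its top edge 72.4 mm.
- stone38_centre (a point): the smallest of four pale grey porous stone discs: 38 mm across, 10 mm thick, standing on edge (about 20 g). The point is the disc's centre; its own x axis is the disc's axis (square to the flat faces, the way to pinch it), z is up. Seated in either V its centre is 38.9 mm above the bench and its top edge 57.9 mm.
- rack: black drying rack, 160 long, 66 wide, 37 mm high, fixed. Two 45-degree slats form a V along its x axis (bottom line 12 mm above the bench). Short steel pins, up to 39 mm high and at |y| of 15 mm or more, mark four places at x = -60, -20, 20, 60 mm; in each a stone stands across the V, its flat faces to +x and -x, 30 mm free between stones. Origin: centre of its underside; z up.
- cradle: storage cradle, 212 long, 80 wide, fixed. A 90-degree aluminium V groove along its x axis (bottom line 12 mm, edges at y = +-28 mm 40 mm above the bench); plywood end wall, 85 mm high, its inner face at x = 85 mm; a 46 mm high board at the near end. A grey end stop slides along on two guide rods (y = +-35 mm, 36 mm high). Origin: at bench height on the mid-plane, 85 mm before the wall; z up.
- stop (a joint): travel of the grey end stop towards the wall, m. 0: drawn fully back, as it starts; its face is at cradle x = value - 0.085; limit 0.135. Slides with about 1 N of friction and stays where left. Plate 8 mm thick, 60 mm wide, top 64 mm above the bench. Four stones face to face take 40 mm: the stop is then home at about 0.130.
- stop_knob (a point): black upright knob on the end stop, 20 mm across, from 62 to 92 mm above the bench, its axis 10 mm behind the stop's face; the point is on its axis, 80 mm above the bench. Can be gripped from above or pushed.
- top_cap: bystander: white metal specimen top cap, 62 mm round, 36 mm high, with a small brass stub, beyond the work; loose. Origin at its underside.
- black_tape: bystander: black roll of tape, 59 mm across, 19 mm high, lying beyond the work; loose. Origin at its underside.

How it is judged:
At the end, for the whole second after the job is handed in: All four stones on edge (0.2 rad), seated in the cradle's V (6 mm sideways, 5 mm in height), in order 70, 60, 50, 38 mm from the wall, each centre at most 7.5 mm short of cradle x = 80, 70, 60, 50 mm; stop at 0.124 m or more (gaps total under 6 mm); all released and at rest (x of stone70_centre in the frame of cradle between 0.0725 and 0.0825 m and y of stone70_centre in the frame of cradle between -0.006 and 0.006 m and z of stone70_centre in the frame of cradle between 0.0565 and 0.0665 m and angle between the x axis of each of stone70_centre, stone60_centre, stone50_centre, stone38_centre and the x axis of cradle, either way round below 0.2 rad and linear speed of each of stone70, stone60, stone50, stone38 below 0.02 m/s and x of stone60_centre in the frame of cradle between 0.0625 and 0.0725 m and y of stone60_centre in the frame of cradle between -0.006 and 0.006 m and z of stone60_centre in the frame of cradle between 0.0494 and 0.0594 m and x of stone50_centre in the frame of cradle between 0.0525 and 0.0625 m and y of stone50_centre in the frame of cradle between -0.006 and 0.006 m and z of stone50_centre in the frame of cradle between 0.0424 and 0.0524 m and x of stone38_centre in the frame of cradle between 0.0425 and 0.0525 m and y of stone38_centre in the frame of cradle between -0.006 and 0.006 m and z of stone38_centre in the frame of cradle between 0.0339 and 0.0439 m and value of joint stop above 0.124 m and velocity of joint stop below 0.01 m/s); the robot touches nothing.
It fails at once if the top cap or the tape was moved by more than 2 cm (distance of any of top_cap, black_tape from where it was at the start of the episode above 0.02 m).
It also fails if it takes over 115 s, if anything falls off the work surface, if the arm or the gripper's body presses on something with over 40 N, if the wrist force passes 120 N, or if a joint passes its speed limit or range.

ROBOT

A 6-joint arm with a two-finger parallel gripper is mounted at the origin on a cart in front of the work surface, level with it; the furniture and walls round the work are solid. World frame = base frame: x ahead of the robot, y to its left, z up, the work surface at z = 0. Lengths are in m, angles in rad, forces in N, time in s.
With the tool pointing down it reaches from about 0.275 to 0.825 m from the base axis. Payload 4.9 kg.
Tool frame: the origin (TCP) lies between the finger pads; the fingertips stand 22 mm ahead of it and the grasp point (between the pads) lies 3 mm ahead of it; x points along the fingers, y is the direction in which the jaws open and shut, and the axes are right-handed (so a half turn about x gives the same grasp; the last joint's range is limited). The gripper opens to 85 mm and grips with 20 to 120 N. Pads are 22 mm wide; open, the fingers measure 114 mm over their backs; the gripper's body (76 mm by 85 mm) begins 54 mm behind the grasp point. The pads swing forward as they close: fully open they stand 13 mm farther back than shut.
Start: joints at [-1.291, 0.326, -0.193, 1.052, 0, 1.437], TCP at [0.221, -0.504, 0.253] pointing down, gripper open.
Joint ranges: [-2.65, 2.65], [-0.97, 1.79], [-1.3, 1.35], [-1.93, 2.1], [-1.47, 1.37], [-3.14, 3.14]. Speed limits (rad/s): [2.57, 2.57, 3.14, 3.14, 3.14, 3.14].

INTERFACE

Orientations are given as a unit quaternion [x, y, z, w].
In Python, from rig import r gives the robot as it stands.
- The arm moves only by the shell command python3 -m creep 'ROWS' [OPENING] [FORCE]. ROWS is a JSON object of lists of equal length, an entry for each row: "delta_pos": the shift along the tool's x, y, z as a fraction of full scale, a list of three; "dr": the turn, a rotation vector about the tool's x, y, z as a fraction of full scale, a list of three. A call has 1 to 20 rows; each row is the pose to reach, as a shift and turn from the pose commanded when the call began, along the tool's axes at that moment, turning the shorter way round; what a row does not reach only later rows make up. Full scale, the value 1, is 0.2 m for a shift and 360 degrees for a turn. A row lasts 1/12 s, in which the tool goes at most 41.7 mm and 7.16 degrees, less where a joint would pass 70% of its speed; a pose out of reach is approached as far as the arm can. A call with a number of a shift or a turn outside -1 to 1 is refused whole. A call with a gripper value outside its range is refused whole. OPENING is the gripper's target within -1 to 1 (shut at 1, half-way at 0, fully open at -1), set as the call begins (- or left out, the last holds). The fingers move at their own pace and stop on an object; FORCE is the grip in N (left out, the last holds). Time passes only in rows, so rows that repeat a pose let the fingers close. It gives the time, the measured TCP pose, the force and the opening at its end, in the units of the state.
- r.sense(): the state, without advancing time (a new reading comes with each control period).
- r.read_camera(name): name is "scene" or "top"; returns (picture, depth): 400x640x3 uint8, blue, green, red; 400x640 float32, m along the optical axis (not along the pixel's ray), 0 where there is no reading.
- r.camera_model(name): a dict with "fx", "fy", "cx", "cy" (pixels), "R" (3x3) and "t" (3): a world point X has camera coordinates R X + t. Camera axes: x right, y down, z forward; pixel columns grow to the right and rows downward; lengths in m; the calibration is good to about 2 mm. A picture is of the moment at which its call begins. camera_model takes no time and is no camera call.
- r.job_done(): hands the job in, once; it reports no verdict.
Trained networks look in the newest picture that a camera, given by its name, has taken for a name from the list of things; names that differ only in an ending like _2 or _b are one class to them, and where a whole thing is asked for, a point or a joint stands for the part that bears it (a point fixed in the world has none). Each returns a list of dicts, best first, with "conf" (0 to 1); they miss things now and then, are a little off and sometimes report something else, mostly with a low value. They report only what shows in the picture. A call takes as long as a camera call.
- r.regions_of(target, camera): "region" (400x640 bool, what is visible of it).
- r.landmark_of(target, camera): "point" ([x, y, z] in m, in the coordinates of the camera as it stood for that picture, good to about 4 mm: a listed point, or the origin of a listed thing).
The state is a dict: "time_s": time; "qpos": joint angles; "joint_velocities": joint speeds; "tau": joint torques, N m; "eef_pos": TCP position; "tcp_rot": TCP orientation; "wrist_force": force on the tool from outside, world axes, zero at the start; "wrist_torque": the same for the moment, N m; "width": opening from 0.0 (shut) to 1.0 (fully open).
Only numpy, scipy, OpenCV 4.12 (cv2) and the standard library are available. Lean on these libraries where they do the work, as an engineer would, in place of code of your own. Each camera call takes 0.05 s, during which the arm holds its last target. There are 200 camera calls.

## Working session

There is one attempt and no reset: what is moved stays moved. The work goes in short steps, Python scripts to look and compute and a shell command to move; the robot and the scene stay as the last step left them, time stands still between calls to the robot, and variables do not carry over. Pictures are saved under pics/ and viewed, on a budget of 14 in all, crops included, one or two more only if the job needs it, and the job is handed in when it is done.

```bash
mkdir -p pics; ls; cat > h.py <<'E'
from rig import r
import numpy as np, cv2
def w(cam,p):
    m=r.camera_model(cam); return np.array(m['R']).T@(np.array(p)-np.array(m['t']))
def cloud(cam,depth):
    m=r.camera_model(cam); v,u=np.mgrid[0:400,0:640]
    P=np.stack([(u-m['cx'])/m['fx']*depth,(v-m['cy'])/m['fy']*depth,depth],-1)
    return (P-np.array(m['t']))@np.array(m['R'])
E
python3 - <<'E'
from h import *
np.set_printoptions(precision=4,suppress=True)
for c in ['top','scene']:
    im,d=r.read_camera(c); cv2.imwrite(f'pics/{c}0.png',im); np.save(f'{c}0.npy',d)
    m=r.camera_model(c); print(c,-np.array(m['R']).T@m['t'],m['fx'])
    for n in ['stone70_centre','stone60_centre','stone50_centre','stone38_centre','rack','cradle','stop_knob','top_cap','black_tape']:
        print(n,[(w(c,o['point']),round(o['conf'],2)) for o in r.landmark_of(n,c)[:4]])
print(r.sense())
E
```

```text
pics
top [ 0.4763 -0.3362  0.9342] 487.5194981017938
stone70_centre [(array([ 0.5236, -0.393 ,  0.0642]), 0.57)]
stone60_centre [(array([ 0.5564, -0.393 ,  0.0554]), 0.56), (array([ 0.5208, -0.283 , -0.0003]), 0.33)]
stone50_centre [(array([ 0.4806, -0.3939,  0.0486]), 0.71)]
stone38_centre [(array([ 0.603 , -0.3871,  0.04  ]), 0.5)]
rack [(array([ 0.5409, -0.394 ,  0.0011]), 0.73)]
cradle [(array([ 0.5219, -0.2823, -0.0009]), 0.87)]
stop_knob [(array([ 0.4253, -0.2854,  0.0794]), 0.81)]
top_cap [(array([ 0.7052, -0.2618,  0.0001]), 0.98)]
black_tape [(array([ 0.7021, -0.3629,  0.0007]), 0.89)]
scene [ 0.1671 -0.8097  0.62  ] 456.3786631422477
stone70_centre [(array([ 0.5206, -0.3855,  0.0621]), 0.77)]
stone60_centre [(array([ 0.5643, -0.3814,  0.054 ]), 0.91)]
stone50_centre [(array([ 0.4846, -0.389 ,  0.0473]), 0.87)]
stone38_centre [(array([ 0.6031, -0.3788,  0.0375]), 0.76)]
rack [(array([ 0.5426, -0.3868,  0.004 ]), 0.77)]
cradle [(array([ 0.523 , -0.2766,  0.0018]), 0.8)]
stop_knob [(array([ 0.43  , -0.2868,  0.079 ]), 0.85)]
top_cap [(array([ 0.695 , -0.2594,  0.0025]), 0.74)]
black_tape [(array([ 0.7056, -0.363 ,  0.0007]), 0.87), (array([ 0.4272, -0.2849,  0.0779]), 0.5)]
{'time_s': 1.0, 'qpos': array([-1.2912,  0.3262, -0.1926,  1.052 ,  0.    ,  1.4366]), 'joint_velocities': array([ 0.0017,  0.0008,  0.0005, -0.0004, -0.0009,  0.0005]), 'tau': array([ -0.0005, -44.3338,  26.2761,   0.0011,  -0.0001,   0.    ]), 'eef_pos': array([ 0.2212, -0.5036,  0.2533]), 'tcp_rot': array([ 0.692 ,  0.1453, -0.692 ,  0.1453]), 'wrist_force': array([ 1.0141, -0.5874,  0.5442]), 'wrist_torque': array([-0.0233, -0.0648, -0.0135]), 'width': 0.9997961970080081}
```

View pics/top0.png

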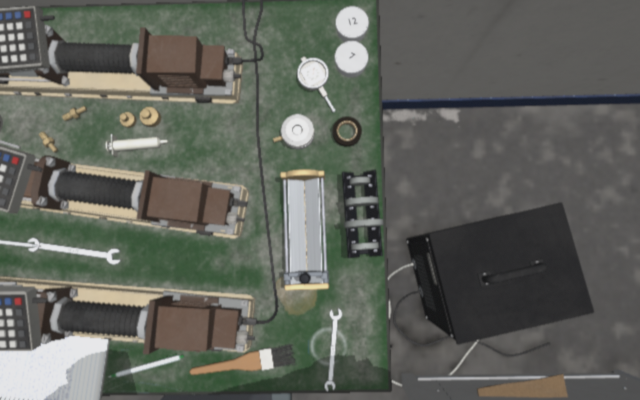

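View pics/scene0.png

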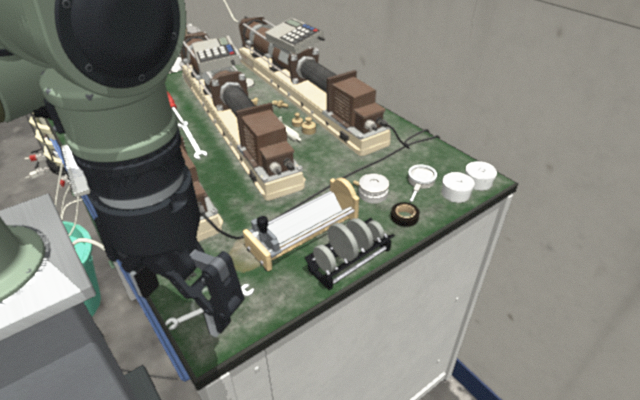

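Top view: the cradle is at px (305,230), with its end wall at the top (far end, +x) and the knob at (305,278). The rack is at (362,213), with stones from far to near 38, 60, 70, 50. The cap is at (297,130) and the tape at (346,130). Next I'll refine these with depth.

```bash
cat > meas.py <<'E'
from h import *
from scipy.spatial.transform import Rotation as Rn
np.set_printoptions(precision=4,suppress=True)
print(Rn.from_quat(r.sense()['tcp_rot']).as_matrix())
for c in ['top','scene']:
    d=np.load(f'{c}0.npy'); C=cloud(c,d); C[d==0]=np.nan
    X,Y,Z=C[...,0],C[...,1],C[...,2]
    b=(X>.42)&(X<.65)&(Y>-.44)&(Y<-.335)
    print(c,'bench z',np.nanmedian(Z[(X>.4)&(X<.6)&(Y>-.34)&(Y<-.33)]))
    for n,x,t in [('50',.482,.0724),('70',.5225,.0965),('60',.561,.0844),('38',.603,.0579)]:
        s=b&(abs(X-x)<.018)&(Z>.046)
        q=C[s]; k=q[q[:,2]>t-.008]
        print(n,len(q),'all med',np.median(q,0),'ztop',q[:,2].max(),'top mean',k.mean(0),len(k),'xr',np.percentile(k[:,0],[5,95]))
        if c=='top':
            a=np.polyfit(q[:,1],q[:,0],1); print('  dx/dy',a[0])
    # rack body/cradle rectangles
    for nm,m in [('rack',b&(Z>.02)&(Z<.06)),('cradle',(X>.38)&(X<.66)&(Y>-.335)&(Y<-.225)&(Z>.015)&(Z<.1))]:
        p=C[m][:,:2]; rc=cv2.minAreaRect((p*1000).astype(np.float32)); print(nm,rc)
    m=(Y>-.3)&(Y<-.26)&(X>.38)&(X<.65)
    w_=C[m&(Z>.075)&(Z<.092)&(X>.55)]; print('wall top',len(w_), w_.min(0) if len(w_) else 0,w_.max(0) if len(w_) else 0)
    k=C[m&(Z>.086)&(X<.47)]; print('knob top',len(k),k.mean(0) if len(k) else 0)
im=cv2.imread('pics/top0.png')[160:300,270:390]; im2=cv2.imread('pics/scene0.png')[170:290,235:405]
cv2.imwrite('pics/crop1.png',np.hstack([cv2.resize(im,(480,560),interpolation=cv2.INTER_CUBIC)]))
E
python3 meas.py
```

```text
[[ 0.      0.4021 -0.9156]
 [ 0.     -0.9156 -0.4021]
 [-1.      0.     -0.    ]]
top bench z 0.0017425408675806077
50 157 all med [ 0.4829 -0.3916  0.0691] ztop 0.07522688668012759 top mean [ 0.4827 -0.3917  0.0704] 117 xr [0.4781 0.4869]
  dx/dy -0.04263790563571131
70 263 all med [ 0.5219 -0.388   0.0909] ztop 0.10034142305716753 top mean [ 0.5224 -0.3901  0.0942] 154 xr [0.5175 0.5273]
  dx/dy -0.0422542304845732
60 236 all med [ 0.5611 -0.3864  0.0783] ztop 0.0878333285613127 top mean [ 0.5622 -0.3881  0.0821] 132 xr [0.5578 0.5669]
  dx/dy -0.03644341822700724
38 108 all med [ 0.6018 -0.3853  0.0555] ztop 0.06268066440086068 top mean [ 0.602  -0.3864  0.0556] 92 xr [0.5977 0.6062]
  dx/dy -0.005753612530238081
rack ((542.677978515625, -389.0371398925781), (159.76707458496094, 64.78406524658203), 2.7295730113983154)
cradle ((500.191650390625, -276.78167724609375), (99.71730041503906, 240.10951232910156), 89.01165008544922)
wall top 137 [ 0.6086 -0.2995  0.0756] [ 0.619  -0.2616  0.088 ]
knob top 104 [ 0.4292 -0.2855  0.0914]
scene bench z 0.0007388854902549781
50 298 all med [ 0.4782 -0.3957  0.061 ] ztop 0.0735392018096347 top mean [ 0.4809 -0.3928  0.0689] 119 xr [0.4765 0.4864]
70 681 all med [ 0.5177 -0.3939  0.0737] ztop 0.09715739860826514 top mean [ 0.5206 -0.3907  0.093 ] 143 xr [0.5165 0.5264]
60 449 all med [ 0.5577 -0.3923  0.0677] ztop 0.08545102414384083 top mean [ 0.5607 -0.3889  0.0808] 120 xr [0.5561 0.5668]
38 119 all med [ 0.5986 -0.388   0.0535] ztop 0.05938917940759528 top mean [ 0.6003 -0.3869  0.0546] 84 xr [0.596  0.6058]
rack ((541.4131469726562, -387.5115661621094), (160.56277465820312, 69.99607849121094), 2.3651700019836426)
cradle ((499.77911376953125, -272.9873352050781), (237.7279052734375, 99.08190155029297), 1.137110710144043)
wall top 100 [ 0.6065 -0.2997  0.0751] [ 0.6192 -0.2611  0.0861]
knob top 81 [ 0.4272 -0.2854  0.0905]
```

View pics/crop1.png

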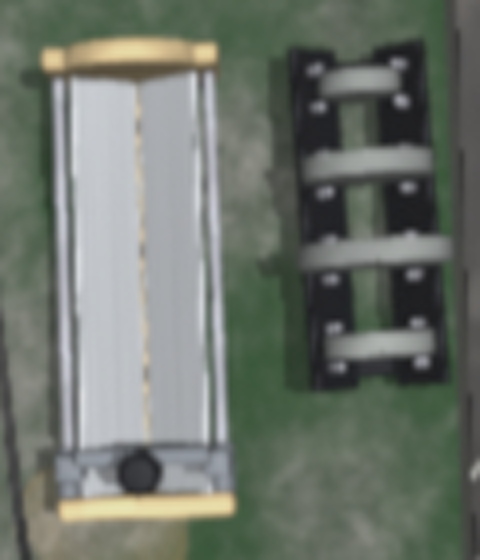

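```bash
cat > cr.py <<'E'
from h import *
from scipy.optimize import least_squares
np.set_printoptions(precision=4,suppress=True)
for c in ['top','scene']:
    d=np.load(f'{c}0.npy'); C=cloud(c,d); C[d==0]=np.nan
    X,Y,Z=C[...,0],C[...,1],C[...,2]
    P=C[(X>.46)&(X<.59)&(abs(Y+.282)<.022)&(Z<.05)]
    f=lambda p:P[:,2]-p[2]-abs((P[:,1]-p[0])*np.cos(p[1])-(P[:,0]-.52)*np.sin(p[1]))
    s=least_squares(f,[-.282,.03,.012],loss='soft_l1',f_scale=.002); print(c,len(P),'y at x=.52, yaw deg, z0',s.x[0],np.degrees(s.x[1]),s.x[2])
    W=C[(X>.59)&(X<.64)&(abs(Y+.28)<.06)&(Z>.03)]
    print('wall y ext',W[:,1].min(),W[:,1].max(),'top x', np.percentile(W[W[:,2]>.08][:,0],[2,50,98]))
    N=C[(X>.385)&(X<.415)&(abs(Y+.285)<.06)&(Z>.035)&(Z<.055)]
    print('near board x',np.percentile(N[:,0],[2,98]),'y',np.percentile(N[:,1],[1,99]))
    S=C[(X>.415)&(X<.46)&(abs(Y+.285)<.04)&(Z>.055)&(Z<.07)]
    print('stop plate x',np.percentile(S[:,0],[2,98]),'y',np.percentile(S[:,1],[1,99]))
E
python3 cr.py
```

```text
top 1659 y at x=.52, yaw deg, z0 -0.2836903963436027 1.0262785094494866 0.01230296793593512
wall y ext -0.32195838684636446 -0.2424289668867366 top x [0.6095 0.6138 0.6188]
near board x [0.3874 0.4146] y [-0.3251 -0.2304]
stop plate x [0.4261 0.4392] y [-0.3223 -0.2476]
scene 1359 y at x=.52, yaw deg, z0 -0.2929020473063149 1.3094842179664234 -0.00024586146039552926
wall y ext -0.32025190095738465 -0.24082485627152372 top x [0.6067 0.6114 0.6171]
near board x [0.4053 0.4148] y [-0.3238 -0.2447]
stop plate x [0.4194 0.4382] y [-0.3218 -0.2463]
```

```bash
cat > go.py <<'E'
# python3 go.py x y z yaw_deg : fractions from measured pose to TCP target pointing down, jaws at yaw
import sys; from h import *
from scipy.spatial.transform import Rotation as Rn
x,y,z,a=map(float,sys.argv[1:5]); s=r.sense(); R=Rn.from_quat(s['tcp_rot'])
c,n=np.cos(np.radians(a)),np.sin(np.radians(a))
T=Rn.from_matrix(np.array([[0,c,n],[0,n,-c],[-1,0,0]]))
print('pos',np.round(R.inv().apply(np.array([x,y,z])-s['eef_pos'])/.2,4),'dr',np.round((R.inv()*T).as_rotvec()/(2*np.pi),4),'t',s['time_s'])
E
python3 go.py .5215 -.3904 .2 2.65
python3 -m creep '{"delta_pos":[[0,0.04,-0.8],[0,0.04,-0.8],[0,0.04,-0.8],[0,0.04,-0.8],[0,0.04,-0.8],[0,0.04,-0.8],[0,0.04,-0.8],[0,0.04,-0.8],[0,0.04,-0.8],[0,0.04,-0.8],[0,0.04,-0.8],[0,0.04,-0.8],[0,0.04,-0.8]],"dr":[[-0.1915,0,0],[-0.1915,0,0],[-0.1915,0,0],[-0.1915,0,0],[-0.1915,0,0],[-0.1915,0,0],[-0.1915,0,0],[-0.1915,0,0],[-0.1915,0,0],[-0.1915,0,0],[-0.1915,0,0],[-0.1915,0,0],[-0.1915,0,0]]}' 0.39 30
python3 go.py .5215 -.3904 .16 2.65
```

```text
pos [ 0.2665  0.0857 -1.6025] dr [-0.1915 -0.     -0.    ] t 1.0
time_s: 2.08
eef_pos: [0.3709, -0.4466, 0.2532]
tcp_rot: [0.489, 0.511, -0.489, 0.511]
wrist_force: [0.1, -0.1, -0.3]
width: 0.306
pos [ 0.4662  0.765  -0.2471] dr [-0.0003 -0.      0.    ] t 2.0833
```

```bash
python3 -m creep '{"delta_pos":[[0.466,0.765,-0.247],[0.466,0.765,-0.247],[0.466,0.765,-0.247],[0.466,0.765,-0.247],[0.466,0.765,-0.247],[0.466,0.765,-0.247],[0.466,0.765,-0.247],[0.466,0.765,-0.247]],"dr":[[0,0,0],[0,0,0],[0,0,0],[0,0,0],[0,0,0],[0,0,0],[0,0,0],[0,0,0]]}'
python3 - <<'E'
from h import *
im,d=r.read_camera('scene'); cv2.imwrite('pics/s1.png',cv2.resize(im[130:290,200:420],None,fx=3,fy=3,interpolation=cv2.INTER_CUBIC))
E
python3 go.py .5215 -.3904 .077 2.65
```

```text
time_s: 2.75
eef_pos: [0.5209, -0.3909, 0.1607]
tcp_rot: [0.488, 0.511, -0.489, 0.511]
wrist_force: [-0.6, -1.2, 0.5]
width: 0.305
pos [ 0.4211  0.0038 -0.0046] dr [-0.0003  0.0002 -0.0001] t 2.8
```

View pics/s1.png

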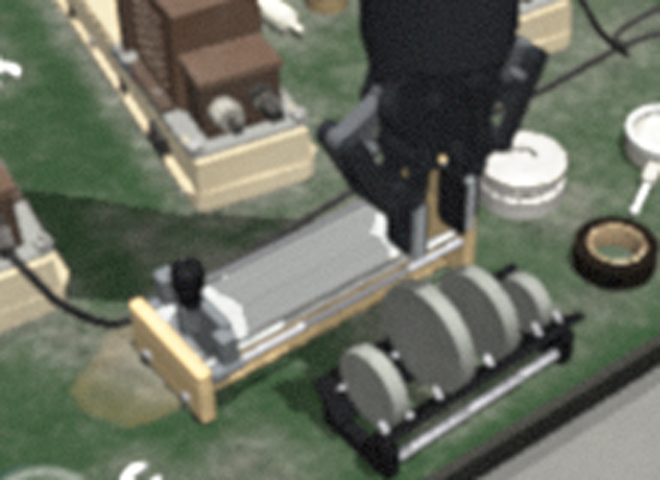

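The fingers hang at (430,230), straight above the 70 stone at (435,330) in the crop, so I'm descending.

```bash
python3 -m creep '{"delta_pos":[[0.1,0.004,-0.004],[0.2,0.004,-0.004],[0.3,0.004,-0.004],[0.36,0.004,-0.004],[0.421,0.004,-0.004],[0.421,0.004,-0.004],[0.421,0.004,-0.004]],"dr":[[0,0,0],[0,0,0],[0,0,0],[0,0,0],[0,0,0],[0,0,0],[0,0,0]]}'
python3 - <<'E'
from h import *
im,d=r.read_camera('scene'); cv2.imwrite('pics/s2.png',cv2.resize(im[130:290,200:420],None,fx=3,fy=3,interpolation=cv2.INTER_CUBIC))
E
python3 go.py .5215 -.3904 .077 2.65
```

```text
time_s: 3.38
eef_pos: [0.5218, -0.3897, 0.0761]
tcp_rot: [0.489, 0.511, -0.489, 0.511]
wrist_force: [0.1, -0.2, 1.1]
width: 0.308
pos [-0.001  -0.0044  0.0016] dr [-0.0001  0.0001 -0.0001] t 3.4333
```

View pics/s2.png

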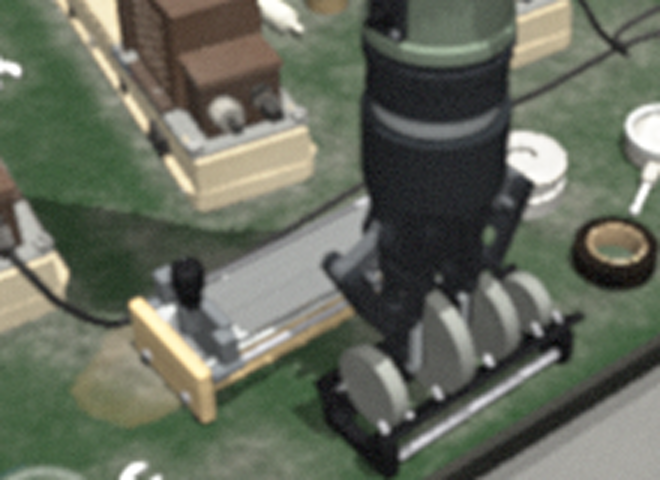

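The jaws straddle the 70 stone cleanly, so I'll close and lift.

```bash
python3 -m creep '{"delta_pos":[[0,0,0],[0,0,0],[0,0,0],[0,0,0],[0,0,0],[0,0,0],[0,0,0],[0,0,0]],"dr":[[0,0,0],[0,0,0],[0,0,0],[0,0,0],[0,0,0],[0,0,0],[0,0,0],[0,0,0]]}' 1 30
python3 -m creep '{"delta_pos":[[-0.05,0,0],[-0.15,0,0],[-0.3,0,0],[-0.45,0,0],[-0.45,0,0],[-0.45,0,0]],"dr":[[0,0,0],[0,0,0],[0,0,0],[0,0,0],[0,0,0],[0,0,0]]}'
python3 go.py .579 -.2825 .167 1.2
```

```text
time_s: 4.1
eef_pos: [0.5229, -0.3901, 0.0773]
tcp_rot: [0.488, 0.511, -0.488, 0.512]
wrist_force: [-0.4, -0.4, 5.9]
width: 0.114
time_s: 4.6
eef_pos: [0.5234, -0.3902, 0.1686]
tcp_rot: [0.488, 0.51, -0.488, 0.513]
wrist_force: [-0.7, -0.4, -0.6]
width: 0.113
pos [ 0.0072  0.3029 -0.5251] dr [ 0.0041  0.0005 -0.0005] t 4.6
```

```bash
python3 -m creep '{"delta_pos":[[0,0.05,-0.09],[0,0.12,-0.2],[0,0.2,-0.35],[0,0.27,-0.46],[0.007,0.303,-0.525],[0.007,0.303,-0.525],[0.007,0.303,-0.525]],"dr":[[0,0,0],[0.002,0,0],[0.004,0,0],[0.004,0,0],[0.004,0,0],[0.004,0,0],[0.004,0,0]]}'
python3 go.py .579 -.2825 .079 1.2
```

```text
time_s: 5.18
eef_pos: [0.5774, -0.2809, 0.1634]
tcp_rot: [0.494, 0.506, -0.495, 0.505]
wrist_force: [-0.0, -0.3, -1.4]
width: 0.114
pos [0.422  0.0087 0.0083] dr [ 0.0002 -0.0001  0.0003] t 5.1833
```

```bash
python3 -m creep '{"delta_pos":[[0,0,0],[0.1,0,0],[0.2,0,0],[0.3,0,0],[0.38,0,0],[0.4,0,0],[0.4,0,0],[0.4,0,0],[0.4,0,0]],"dr":[[0,0,0],[0,0,0],[0,0,0],[0,0,0],[0,0,0],[0,0,0],[0,0,0],[0,0,0],[0,0,0]]}'
python3 go.py .579 -.2825 .079 1.2
python3 - <<'E'
from h import *
im,d=r.read_camera('scene'); cv2.imwrite('pics/s3.png',cv2.resize(im[130:290,200:420],None,fx=3,fy=3,interpolation=cv2.INTER_CUBIC))
E
```

```text
time_s: 5.93
eef_pos: [0.5785, -0.2827, 0.0858]
tcp_rot: [0.495, 0.504, -0.495, 0.506]
wrist_force: [0.4, 0.2, -0.4]
width: 0.11
pos [ 0.0339  0.0026 -0.0011] dr [-0.0001  0.0002 -0.0003] t 5.9333
```

View pics/s3.png

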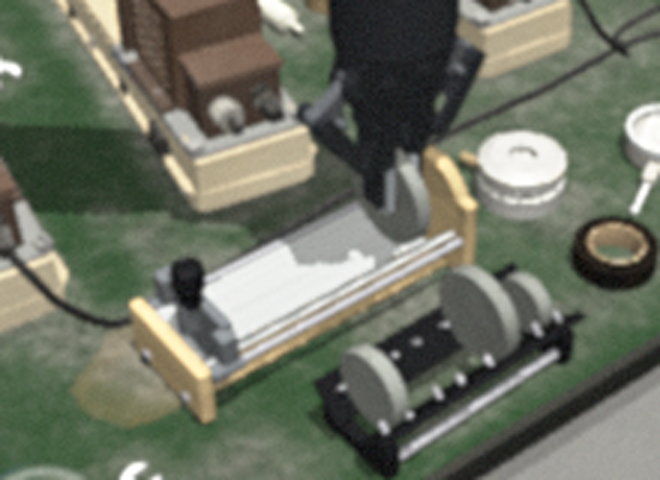

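The 70 stone is held upright over the V, near the wall.

```bash
python3 -m creep '{"delta_pos":[[0.02,0,0],[0.035,0,0],[0.045,0,0],[0.045,0,0],[0.045,0,0]],"dr":[[0,0,0],[0,0,0],[0,0,0],[0,0,0],[0,0,0]]}'
```

```text
time_s: 6.4
eef_pos: [0.5786, -0.2824, 0.0773]
tcp_rot: [0.495, 0.504, -0.495, 0.506]
wrist_force: [-2.6, 0.1, 9.0]
width: 0.116
```

Contact felt (9 N), so it's seated. I'll release and lift.

```bash
python3 -m creep '{"delta_pos":[[0,0,0],[0,0,0],[0,0,0],[0,0,0],[0,0,0]],"dr":[[0,0,0],[0,0,0],[0,0,0],[0,0,0],[0,0,0]]}' 0.48
python3 -m creep '{"delta_pos":[[-0.05,0,0],[-0.15,0,0],[-0.3,0,0],[-0.45,0,0],[-0.45,0,0],[-0.45,0,0]],"dr":[[0,0,0],[0,0,0],[0,0,0],[0,0,0],[0,0,0],[0,0,0]]}'
python3 - <<'E'
from h import *
im,d=r.read_camera('scene'); cv2.imwrite('pics/s4.png',cv2.resize(im[130:290,200:420],None,fx=3,fy=3,interpolation=cv2.INTER_CUBIC))
E
python3 go.py .562 -.3885 .15 2.65
```

```text
time_s: 6.82
eef_pos: [0.5777, -0.2815, 0.0752]
tcp_rot: [0.495, 0.505, -0.495, 0.505]
wrist_force: [0.5, -0.4, 0.4]
width: 0.259
time_s: 7.32
eef_pos: [0.5794, -0.2825, 0.1685]
tcp_rot: [0.495, 0.503, -0.494, 0.507]
wrist_force: [-0.2, 0.1, -0.4]
width: 0.26
pos [ 0.0831 -0.0926  0.5313] dr [-0.004   0.0002 -0.0002] t 7.3667
```

View pics/s4.png

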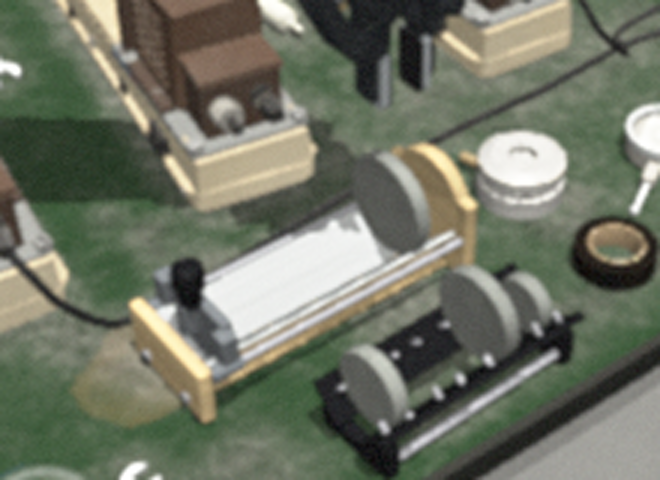

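The 70 stone stands upright by the wall (crop 390,200). Next is the 60 stone.

```bash
python3 -m creep '{"delta_pos":[[0,-0.02,0.1],[0,-0.05,0.3],[0.04,-0.08,0.45],[0.08,-0.0926,0.531],[0.08,-0.0926,0.531],[0.08,-0.0926,0.531],[0.08,-0.0926,0.531],[0.08,-0.0926,0.531]],"dr":[[0,0,0],[-0.004,0,0],[-0.004,0,0],[-0.004,0,0],[-0.004,0,0],[-0.004,0,0],[-0.004,0,0],[-0.004,0,0]]}' 0.39
python3 go.py .562 -.3885 .068 2.65
```

```text
time_s: 8.03
eef_pos: [0.5618, -0.3866, 0.1493]
tcp_rot: [0.488, 0.512, -0.488, 0.511]
wrist_force: [0.7, 0.6, -0.6]
width: 0.306
pos [0.4063 0.0006 0.0099] dr [ 0.0002 -0.0002  0.0001] t 8.0333
```

```bash
python3 -m creep '{"delta_pos":[[0.1,0,0.005],[0.2,0,0.005],[0.3,0,0.005],[0.36,0,0.005],[0.406,0,0.005],[0.406,0,0.005],[0.406,0,0.005]],"dr":[[0,0,0],[0,0,0],[0,0,0],[0,0,0],[0,0,0],[0,0,0],[0,0,0]]}'
python3 -m creep '{"delta_pos":[[0,0,0],[0,0,0],[0,0,0],[0,0,0],[0,0,0],[0,0,0],[0,0,0],[0,0,0]],"dr":[[0,0,0],[0,0,0],[0,0,0],[0,0,0],[0,0,0],[0,0,0],[0,0,0],[0,0,0]]}' 1 30
python3 -m creep '{"delta_pos":[[-0.05,0,0],[-0.15,0,0],[-0.3,0,0],[-0.45,0,0],[-0.45,0,0],[-0.45,0,0]],"dr":[[0,0,0],[0,0,0],[0,0,0],[0,0,0],[0,0,0],[0,0,0]]}'
python3 go.py .546 -.2831 .158 1.2
```

```text
time_s: 8.62
eef_pos: [0.5619, -0.3888, 0.0685]
tcp_rot: [0.488, 0.512, -0.488, 0.512]
wrist_force: [0.7, 0.5, -0.2]
width: 0.304
time_s: 9.28
eef_pos: [0.5625, -0.3897, 0.0697]
tcp_rot: [0.488, 0.511, -0.488, 0.512]
wrist_force: [1.2, 0.9, 6.0]
width: 0.112
time_s: 9.78
eef_pos: [0.5627, -0.3904, 0.1611]
tcp_rot: [0.488, 0.51, -0.488, 0.513]
wrist_force: [1.1, 0.4, -0.3]
width: 0.11
pos [ 0.0136 -0.0588 -0.5396] dr [ 0.004   0.0005 -0.0005] t 9.7833
```

```bash
python3 -m creep '{"delta_pos":[[0,-0.02,-0.1],[0,-0.04,-0.28],[0,-0.06,-0.44],[0.014,-0.068,-0.535],[0.014,-0.068,-0.535],[0.014,-0.068,-0.535],[0.014,-0.068,-0.535]],"dr":[[0,0,0],[0.002,0,0],[0.004,0,0],[0.004,0,0],[0.004,0,0],[0.004,0,0],[0.004,0,0]]}'
python3 -m creep '{"delta_pos":[[0.1,0,0],[0.2,0,0],[0.3,0,0],[0.38,0,0],[0.4,0,0],[0.4,0,0],[0.4,0,0],[0.4,0,0]],"dr":[[0,0,0],[0,0,0],[0,0,0],[0,0,0],[0,0,0],[0,0,0],[0,0,0],[0,0,0]]}'
python3 go.py .544 -.2831 .070 1.2
```

```text
time_s: 10.37
eef_pos: [0.5429, -0.2833, 0.1548]
tcp_rot: [0.495, 0.505, -0.495, 0.505]
wrist_force: [0.3, -0.2, -0.6]
width: 0.112
time_s: 11.03
eef_pos: [0.5432, -0.2839, 0.0756]
tcp_rot: [0.495, 0.505, -0.495, 0.505]
wrist_force: [-0.3, 0.5, -0.6]
width: 0.116
pos [ 0.0281  0.0038 -0.0038] dr [-0.0001  0.0001 -0.    ] t 11.0333
```

```bash
python3 -m creep '{"delta_pos":[[0.015,0,0],[0.03,0,-0.002],[0.036,0,-0.003],[0.036,0,-0.003],[0.036,0,-0.003]],"dr":[[0,0,0],[0,0,0],[0,0,0],[0,0,0],[0,0,0]]}'
```

```text
time_s: 11.45
eef_pos: [0.5472, -0.2841, 0.0736]
tcp_rot: [0.496, 0.502, -0.493, 0.509]
wrist_force: [-2.5, 3.6, 24.1]
width: 0.114
```

```bash
python3 - <<'E'
from h import *
im,d=r.read_camera('scene'); cv2.imwrite('pics/s5.png',cv2.resize(im[160:260,220:380],None,fx=4.5,fy=4.5,interpolation=cv2.INTER_CUBIC))
s=r.sense();print(s['wrist_force'],s['wrist_torque'],s['eef_pos'])
E
```

```text
[-2.11399221  3.44156736 23.4464109 ] [ 0.60825    -0.33809764  0.13831668] [ 0.54714271 -0.2841379   0.07362138]
```

View pics/s5.png

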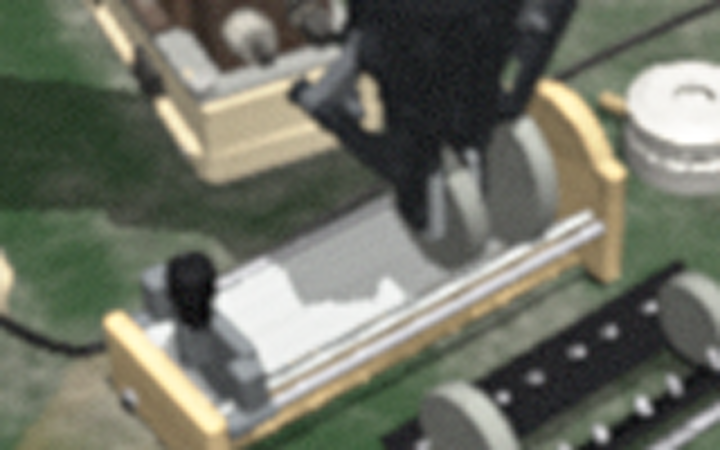

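The 60 stone is stopped about 4 mm above its seat, probably because the gripper's outer linkage is resting on top of the 70. I'll measure the gripper profile from depth.

```bash
python3 - <<'E'
from h import *
s=r.sense(); e=s['eef_pos']
for c in ['scene','top']:
    im,d=r.read_camera(c); C=cloud(c,d)
    dark=(im.max(-1)<75)&(d>0)
    P=C[dark]; P=P[(abs(P[:,1]-e[1])<.06)&(P[:,2]>.03)&(P[:,2]<.3)]
    o=np.round((P-e)*1000)
    for a in range(-70,71,5):
        q=o[(o[:,0]>=a)&(o[:,0]<a+5)&(o[:,2]>-30)]
        if len(q)>3: print(c,a,'n',len(q),'dz pct2,10',np.percentile(q[:,2],[2,10]),'y',np.percentile(q[:,1],[5,95]))
E
```

```text
scene -65 n 20 dz pct2,10 [66.  67.8] y [-14.   7.]
scene -60 n 24 dz pct2,10 [60.46 63.6 ] y [-14.     6.55]
scene -55 n 24 dz pct2,10 [47.  49.6] y [-13.85 -11.  ]
scene -50 n 44 dz pct2,10 [41.86 45.6 ] y [-18.    -4.15]
scene -45 n 79 dz pct2,10 [35.56 40.8 ] y [-17.   4.]
scene -40 n 550 dz pct2,10 [34.96 93.9 ] y [-17.     7.55]
scene -35 n 353 dz pct2,10 [31. 82.] y [-23.    5.4]
scene -30 n 264 dz pct2,10 [30.26 68.6 ] y [-28.  -8.]
scene -25 n 255 dz pct2,10 [27.08 44.  ] y [-31.3   2.3]
scene -20 n 370 dz pct2,10 [-9.   4.9] y [-34.   3.]
scene -15 n 222 dz pct2,10 [-8.  23.1] y [-36.  -6.]
scene -10 n 160 dz pct2,10 [23.36 52.9 ] y [-37. -11.]
scene -5 n 135 dz pct2,10 [56.68 74.2 ] y [-38. -10.]
scene 0 n 133 dz pct2,10 [17.28 62.  ] y [-37.  -9.]
scene 5 n 236 dz pct2,10 [17. 24.] y [-36.  -1.]
scene 10 n 152 dz pct2,10 [22. 28.] y [-35.    2.9]
scene 15 n 87 dz pct2,10 [13.56 35.2 ] y [-32. -11.]
scene 20 n 61 dz pct2,10 [22.6 29. ] y [-29.  -6.]
scene 25 n 63 dz pct2,10 [-13.04  -3.  ] y [-18.   6.]
scene 30 n 31 dz pct2,10 [28. 30.] y [-13.   -8.5]
scene 35 n 64 dz pct2,10 [30.26 35.6 ] y [-11.     7.85]
scene 40 n 50 dz pct2,10 [35.98 40.  ] y [-11.    8.1]
scene 45 n 31 dz pct2,10 [43.8 46. ] y [-12.   -3.5]
scene 50 n 32 dz pct2,10 [54. 59.] y [-11.45   2.95]
scene 55 n 17 dz pct2,10 [58.96 61.6 ] y [-12.  -4.]
top -65 n 9 dz pct2,10 [71.16 71.8 ] y [-12.2   7.2]
top -60 n 20 dz pct2,10 [70.76 72.9 ] y [-15.    8.1]
top -55 n 15 dz pct2,10 [64.12 67.4 ] y [-15.  -8.]
top -50 n 7 dz pct2,10 [60.24 61.2 ] y [-13.7  -7.3]
```

The closed linkage flares out to dz≈27 mm at 25 mm offset, so it does touch the 70's top. I'll back off, seat the 60 at x=0.535, then re-grip it higher.

```bash
python3 -m creep '{"delta_pos":[[-0.04,0,0],[-0.06,0,0],[-0.06,-0.03,0],[-0.06,-0.045,0],[-0.03,-0.045,0],[-0.01,-0.045,0],[0,-0.045,0],[0,-0.045,0],[0,-0.045,0]],"dr":[[0,0,0],[0,0,0],[0,0,0],[0,0,0],[0,0,0],[0,0,0],[0,0,0],[0,0,0],[0,0,0]]}'
```

```text
time_s: 12.35
eef_pos: [0.5346, -0.2846, 0.0695]
tcp_rot: [0.494, 0.504, -0.496, 0.506]
wrist_force: [-3.2, -2.6, 12.9]
width: 0.113
```

Seated as expected (0.0695, 13 N). I'll open, raise by 9 mm and re-grip.

```bash
python3 -m creep '{"delta_pos":[[0,0,0],[0,0,0],[0,0,0],[0,0,0],[-0.02,0,0],[-0.05,0,0],[-0.05,0,0],[-0.05,0,0]],"dr":[[0,0,0],[0,0,0],[0,0,0],[0,0,0],[0,0,0],[0,0,0],[0,0,0],[0,0,0]]}' 0.53
python3 -m creep '{"delta_pos":[[0,0,0],[0,0,0],[0,0,0],[0,0,0],[0,0,0],[0,0,0],[0,0,0]],"dr":[[0,0,0],[0,0,0],[0,0,0],[0,0,0],[0,0,0],[0,0,0],[0,0,0]]}' 1 30
python3 -m creep '{"delta_pos":[[-0.03,0,0],[-0.03,0.03,0],[-0.03,0.055,0],[-0.01,0.055,0],[0,0.055,0],[0,0.055,0],[0,0.055,0]],"dr":[[0,0,0],[0,0,0],[0,0,0],[0,0,0],[0,0,0],[0,0,0],[0,0,0]]}'
```

```text
time_s: 13.02
eef_pos: [0.5346, -0.2828, 0.0789]
tcp_rot: [0.495, 0.505, -0.495, 0.506]
wrist_force: [-0.2, 0.1, -0.3]
width: 0.237
time_s: 13.6
eef_pos: [0.5343, -0.2826, 0.0786]
tcp_rot: [0.495, 0.505, -0.495, 0.505]
wrist_force: [-1.1, 0.3, 5.2]
width: 0.114
time_s: 14.18
eef_pos: [0.5459, -0.2824, 0.0786]
tcp_rot: [0.495, 0.505, -0.494, 0.506]
wrist_force: [1.5, 0.7, 5.0]
width: 0.109
```

```bash
python3 -m creep '{"delta_pos":[[0,0,0],[0,0,0],[0,0,0],[0,0,0],[0,0,0],[-0.05,0,0],[-0.2,0,0],[-0.4,0,0],[-0.4,0,0],[-0.4,0,0]],"dr":[[0,0,0],[0,0,0],[0,0,0],[0,0,0],[0,0,0],[0,0,0],[0,0,0],[0,0,0],[0,0,0],[0,0,0]]}' 0.53
python3 - <<'E'
from h import *
im,d=r.read_camera('scene'); C=cloud('scene',d)
cv2.imwrite('pics/s6.png',cv2.resize(im[150:290,200:420],None,fx=3.5,fy=3.5,interpolation=cv2.INTER_CUBIC))
X,Y,Z=[C[...,i] for i in range(3)]
for x,t,h in [(.579,.0965,70),(.546,.0844,60)]:
    q=C[(abs(X-x)<.016)&(abs(Y+.283)<.03)&(Z>t-.008)&(Z<t+.004)]; print(h,len(q),q.mean(0),np.percentile(q[:,0],[5,95]))
E
python3 go.py .4825 -.3922 .15 2.65
```

```text
time_s: 15.02
eef_pos: [0.5469, -0.2834, 0.1617]
tcp_rot: [0.495, 0.503, -0.494, 0.507]
wrist_force: [-0.5, -0.4, -0.3]
width: 0.237
70 104 [ 0.57641366 -0.28382985  0.09305219] [0.57216466 0.58224355]
60 95 [ 0.54351217 -0.28410045  0.0811079 ] [0.53910725 0.54878592]
pos [ 0.0488 -0.3275  0.5408] dr [-0.004   0.0002 -0.0003] t 15.0667
```

View pics/s6.png

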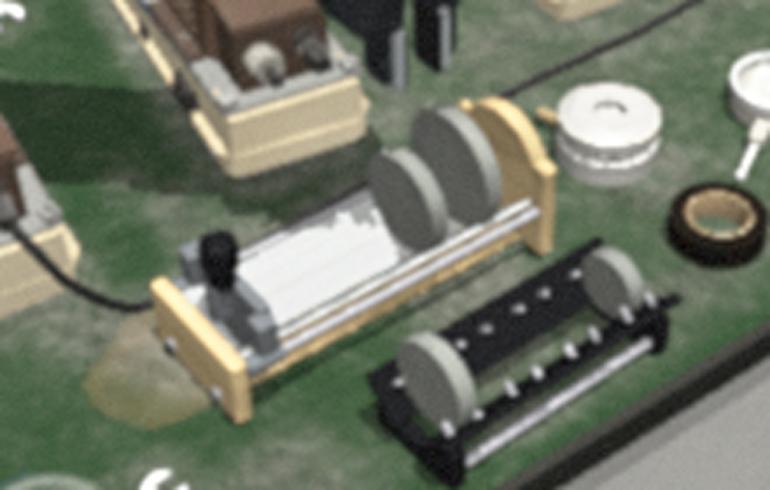

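The 70 (455,165) and 60 (408,195) both stand upright. Next is the 50.

```bash
python3 -m creep '{"delta_pos":[[0,-0.05,0.09],[0,-0.13,0.22],[0.02,-0.22,0.37],[0.049,-0.3275,0.541],[0.049,-0.3275,0.541],[0.049,-0.3275,0.541],[0.049,-0.3275,0.541],[0.049,-0.3275,0.541],[0.049,-0.3275,0.541]],"dr":[[0,0,0],[-0.004,0,0],[-0.004,0,0],[-0.004,0,0],[-0.004,0,0],[-0.004,0,0],[-0.004,0,0],[-0.004,0,0],[-0.004,0,0]]}' 0.39
python3 go.py .4825 -.3922 .068 2.65
```

```text
time_s: 15.82
eef_pos: [0.4824, -0.3906, 0.1482]
tcp_rot: [0.488, 0.512, -0.488, 0.512]
wrist_force: [-0.4, -0.3, 0.5]
width: 0.307
pos [0.4012 0.     0.0085] dr [ 0.0003 -0.0001  0.0001] t 15.8167
```

```bash
python3 -m creep '{"delta_pos":[[0.1,0,0.005],[0.2,0,0.005],[0.3,0,0.005],[0.36,0,0.005],[0.401,0,0.005],[0.401,0,0.005],[0.401,0,0.005]],"dr":[[0,0,0],[0,0,0],[0,0,0],[0,0,0],[0,0,0],[0,0,0],[0,0,0]]}'
python3 -m creep '{"delta_pos":[[0,0,0],[0,0,0],[0,0,0],[0,0,0],[0,0,0],[0,0,0],[0,0,0],[0,0,0]],"dr":[[0,0,0],[0,0,0],[0,0,0],[0,0,0],[0,0,0],[0,0,0],[0,0,0],[0,0,0]]}' 1 30
python3 -m creep '{"delta_pos":[[-0.05,0,0],[-0.15,0,0],[-0.3,0,0],[-0.45,0,0],[-0.45,0,0],[-0.45,0,0]],"dr":[[0,0,0],[0,0,0],[0,0,0],[0,0,0],[0,0,0],[0,0,0]]}'
python3 go.py .513 -.2838 .158 1.2
```

```text
time_s: 16.4
eef_pos: [0.4823, -0.3926, 0.0685]
tcp_rot: [0.488, 0.512, -0.488, 0.512]
wrist_force: [0.4, 0.2, -0.1]
width: 0.307
time_s: 17.07
eef_pos: [0.4828, -0.3934, 0.0695]
tcp_rot: [0.488, 0.511, -0.488, 0.512]
wrist_force: [0.2, 1.6, 5.9]
width: 0.11
time_s: 17.57
eef_pos: [0.4828, -0.394, 0.1609]
tcp_rot: [0.488, 0.51, -0.489, 0.513]
wrist_force: [-1.2, 0.1, -0.8]
width: 0.108
pos [ 0.013   0.1761 -0.5435] dr [ 0.004   0.0006 -0.0004] t 17.5667
```

```bash
python3 -m creep '{"delta_pos":[[0,0.03,-0.1],[0,0.09,-0.28],[0,0.14,-0.44],[0.013,0.176,-0.54],[0.013,0.176,-0.54],[0.013,0.176,-0.54],[0.013,0.176,-0.54]],"dr":[[0,0,0],[0.002,0,0],[0.004,0,0],[0.004,0,0],[0.004,0,0],[0.004,0,0],[0.004,0,0]]}'
python3 -m creep '{"delta_pos":[[0.1,0,0],[0.2,0,0],[0.3,0,0],[0.38,0,0],[0.4,0,0],[0.4,0,0],[0.4,0,0],[0.4,0,0]],"dr":[[0,0,0],[0,0,0],[0,0,0],[0,0,0],[0,0,0],[0,0,0],[0,0,0],[0,0,0]]}'
python3 go.py .513 -.2838 .0695 1.2
```

```text
time_s: 18.15
eef_pos: [0.5116, -0.2835, 0.155]
tcp_rot: [0.494, 0.506, -0.495, 0.505]
wrist_force: [-0.8, -0.2, 0.1]
width: 0.106
time_s: 18.82
eef_pos: [0.5127, -0.2844, 0.0768]
tcp_rot: [0.495, 0.504, -0.495, 0.506]
wrist_force: [0.6, 0.2, -0.4]
width: 0.104
pos [ 0.0364  0.0014 -0.003 ] dr [-0.0001  0.0002 -0.0002] t 18.8167
```

```bash
python3 -m creep '{"delta_pos":[[0.015,0,0],[0.03,0,-0.002],[0.04,0,-0.003],[0.04,0,-0.003],[0.04,0,-0.003]],"dr":[[0,0,0],[0,0,0],[0,0,0],[0,0,0],[0,0,0]]}'
```

```text
time_s: 19.23
eef_pos: [0.5135, -0.2849, 0.0695]
tcp_rot: [0.494, 0.503, -0.495, 0.507]
wrist_force: [0.5, -3.5, 5.7]
width: 0.109
```

Seated. I'll release, lift and go to the 38.

```bash
python3 -m creep '{"delta_pos":[[0,0,0],[0,0,0],[0,0,0],[0,0,0],[0,0,0],[-0.05,0,0],[-0.2,0,0],[-0.45,0,0],[-0.45,0,0],[-0.45,0,0]],"dr":[[0,0,0],[0,0,0],[0,0,0],[0,0,0],[0,0,0],[0,0,0],[0,0,0],[0,0,0],[0,0,0],[0,0,0]]}' 0.53
python3 go.py .602 -.3867 .15 2.65
```

```text
time_s: 20.07
eef_pos: [0.5145, -0.2844, 0.1623]
tcp_rot: [0.495, 0.502, -0.494, 0.508]
wrist_force: [0.3, 0.1, 0.3]
width: 0.238
pos [0.0669 0.4261 0.5205] dr [-0.004   0.0008 -0.001 ] t 20.0667
```

```bash
python3 -m creep '{"delta_pos":[[0,0.05,0.09],[0,0.15,0.2],[0.02,0.28,0.35],[0.06,0.426,0.52],[0.06,0.426,0.52],[0.06,0.426,0.52],[0.06,0.426,0.52],[0.06,0.426,0.52],[0.06,0.426,0.52]],"dr":[[0,0,0],[-0.004,0,0],[-0.004,0,0],[-0.004,0,0],[-0.004,0,0],[-0.004,0,0],[-0.004,0,0],[-0.004,0,0],[-0.004,0,0]]}' 0.39
python3 go.py .602 -.3867 .057 2.65
```

```text
time_s: 20.82
eef_pos: [0.5989, -0.3838, 0.1464]
tcp_rot: [0.488, 0.512, -0.488, 0.511]
wrist_force: [0.3, 0.5, -0.1]
width: 0.306
pos [0.4469 0.015  0.0151] dr [ 0.0001 -0.      0.    ] t 20.8167
```

```bash
python3 -m creep '{"delta_pos":[[0,0.005,0.008],[0.1,0.005,0.008],[0.2,0.005,0.008],[0.3,0.005,0.008],[0.33,0.005,0.008],[0.33,0.005,0.008],[0.33,0.005,0.008]],"dr":[[0,0,0],[0,0,0],[0,0,0],[0,0,0],[0,0,0],[0,0,0],[0,0,0]]}'
python3 go.py .602 -.3867 .057 2.65
```

```text
time_s: 21.4
eef_pos: [0.6007, -0.3864, 0.0806]
tcp_rot: [0.488, 0.511, -0.488, 0.512]
wrist_force: [-0.0, -0.6, 1.6]
width: 0.307
pos [0.1178 0.0065 0.0016] dr [ 0.      0.     -0.0001] t 21.4
```

```bash
python3 -m creep '{"delta_pos":[[0.05,0.005,0],[0.1,0.005,0],[0.118,0.005,0],[0.118,0.005,0],[0.118,0.005,0]],"dr":[[0,0,0],[0,0,0],[0,0,0],[0,0,0],[0,0,0]]}'
python3 -m creep '{"delta_pos":[[0,0,0],[0,0,0],[0,0,0],[0,0,0],[0,0,0],[0,0,0],[0,0,0],[0,0,0]],"dr":[[0,0,0],[0,0,0],[0,0,0],[0,0,0],[0,0,0],[0,0,0],[0,0,0],[0,0,0]]}' 1 30
python3 -m creep '{"delta_pos":[[-0.05,0,0],[-0.15,0,0],[-0.3,0,0],[-0.45,0,0],[-0.5,0,0],[-0.5,0,0],[-0.5,0,0]],"dr":[[0,0,0],[0,0,0],[0,0,0],[0,0,0],[0,0,0],[0,0,0],[0,0,0]]}'
python3 go.py .481 -.2844 .158 1.2
```

```text
time_s: 21.82
eef_pos: [0.6013, -0.3862, 0.0556]
tcp_rot: [0.488, 0.512, -0.488, 0.511]
wrist_force: [0.1, -0.1, -0.1]
width: 0.305
time_s: 22.48
eef_pos: [0.6018, -0.3867, 0.0565]
tcp_rot: [0.488, 0.511, -0.488, 0.512]
wrist_force: [-0.3, 0.3, 2.0]
width: 0.111
time_s: 23.07
eef_pos: [0.6016, -0.3865, 0.1563]
tcp_rot: [0.488, 0.511, -0.488, 0.512]
wrist_force: [-0.7, 0.6, -1.0]
width: 0.108
pos [-0.0093 -0.5788 -0.5377] dr [ 0.004   0.0001 -0.0001] t 23.0667
```

```bash
python3 -m creep '{"delta_pos":[[0,-0.08,-0.08],[0,-0.2,-0.2],[0,-0.35,-0.34],[0,-0.5,-0.47],[-0.009,-0.575,-0.536],[-0.009,-0.575,-0.536],[-0.009,-0.575,-0.536],[-0.009,-0.575,-0.536],[-0.009,-0.575,-0.536]],"dr":[[0,0,0],[0.002,0,0],[0.004,0,0],[0.004,0,0],[0.004,0,0],[0.004,0,0],[0.004,0,0],[0.004,0,0],[0.004,0,0]]}'
python3 -m creep '{"delta_pos":[[0.1,0,0],[0.2,0,0],[0.3,0,0],[0.38,0,0],[0.44,0,0],[0.46,0,0],[0.46,0,0],[0.46,0,0],[0.46,0,0]],"dr":[[0,0,0],[0,0,0],[0,0,0],[0,0,0],[0,0,0],[0,0,0],[0,0,0],[0,0,0],[0,0,0]]}'
python3 go.py .482 -.2844 .0575 1.2
```

```text
time_s: 23.82
eef_pos: [0.4824, -0.2854, 0.1571]
tcp_rot: [0.495, 0.505, -0.495, 0.505]
wrist_force: [-0.2, -0.3, -0.0]
width: 0.109
time_s: 24.57
eef_pos: [0.4825, -0.2853, 0.0665]
tcp_rot: [0.495, 0.505, -0.495, 0.506]
wrist_force: [0.3, -0.3, -0.3]
width: 0.108
pos [ 0.0452 -0.0025 -0.0046] dr [ 0.      0.0001 -0.0002] t 24.5667
```

```bash
python3 -m creep '{"delta_pos":[[0.015,0,-0.004],[0.03,0,-0.004],[0.04,0,-0.004],[0.05,0,-0.004],[0.05,0,-0.004],[0.05,0,-0.004]],"dr":[[0,0,0],[0,0,0],[0,0,0],[0,0,0],[0,0,0],[0,0,0]]}'
```

```text
time_s: 25.07
eef_pos: [0.482, -0.2844, 0.0564]
tcp_rot: [0.495, 0.505, -0.495, 0.506]
wrist_force: [-0.6, -1.2, 4.8]
width: 0.111
```

```bash
python3 -m creep '{"delta_pos":[[0,0,0],[0,0,0],[0,0,0],[0,0,0],[0,0,0],[-0.05,0,0],[-0.2,0,0],[-0.4,0,0],[-0.55,0,0],[-0.55,0,0],[-0.55,0,0]],"dr":[[0,0,0],[0,0,0],[0,0,0],[0,0,0],[0,0,0],[0,0,0],[0,0,0],[0,0,0],[0,0,0],[0,0,0],[0,0,0]]}' 0.576
python3 - <<'E'
from h import *
im,d=r.read_camera('scene'); C=cloud('scene',d)
cv2.imwrite('pics/s7.png',cv2.resize(im[150:290,200:420],None,fx=3.5,fy=3.5,interpolation=cv2.INTER_CUBIC))
X,Y,Z=[C[...,i] for i in range(3)]
for x,t,h in [(.579,.0965,70),(.546,.0844,60),(.513,.0724,50),(.481,.0579,38)]:
    q=C[(abs(X-x)<.016)&(abs(Y+.283)<.03)&(Z>t-.008)&(Z<t+.004)]; print(h,len(q),q.mean(0),np.percentile(q[:,0],[5,95]))
E
python3 go.py .398 -.286 .17 1.2
```

```text
time_s: 25.98
eef_pos: [0.4828, -0.285, 0.1685]
tcp_rot: [0.495, 0.503, -0.495, 0.507]
wrist_force: [0.5, 0.1, -0.5]
width: 0.216
70 104 [ 0.57653741 -0.28388086  0.09288568] [0.57253189 0.58234279]
60 95 [ 0.54353529 -0.2841704   0.0811917 ] [0.53941936 0.54908905]
50 92 [ 0.51133749 -0.28422757  0.06883473] [0.50702641 0.51705886]
38 72 [ 0.47957386 -0.28484828  0.05461161] [0.47560403 0.48469334]
pos [-1.700e-02 -4.187e-01  4.000e-04] dr [ 0.      0.0002 -0.0001] t 26.0333
```

View pics/s7.png

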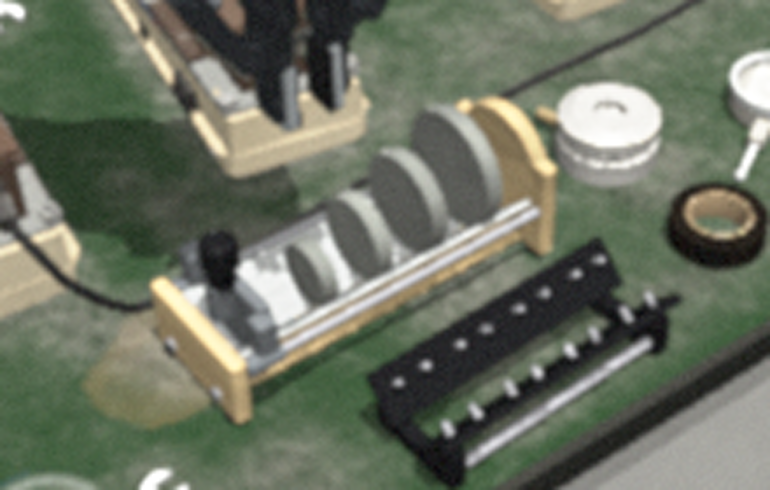

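All four stand in order, spaced out, and the rack is empty. Next I'll bring the closed fingers behind the knob.

```bash
python3 -m creep '{"delta_pos":[[0,-0.1,0],[0,-0.25,0],[0,-0.4,0],[-0.01,-0.43,0.002],[-0.01,-0.43,0.002],[-0.01,-0.43,0.002],[-0.01,-0.43,0.002],[-0.01,-0.43,0.002]],"dr":[[0,0,0],[0,0,0],[0,0,0],[0,0,0],[0,0,0],[0,0,0],[0,0,0],[0,0,0]]}' 1 30
python3 go.py .396 -.2863 .087 1.2
```

```text
time_s: 26.7
eef_pos: [0.3967, -0.2862, 0.1676]
tcp_rot: [0.495, 0.505, -0.494, 0.506]
wrist_force: [0.2, 0.3, 0.6]
width: 0.0
pos [ 4.031e-01 -3.700e-03  2.000e-04] dr [ 0.0002  0.     -0.    ] t 26.7
```

```bash
python3 -m creep '{"delta_pos":[[0.1,0,0],[0.2,0,0],[0.3,0,0],[0.38,0,0],[0.41,0,0],[0.41,0,0],[0.41,0,0]],"dr":[[0,0,0],[0,0,0],[0,0,0],[0,0,0],[0,0,0],[0,0,0],[0,0,0]]}'
python3 -m creep '{"delta_pos":[[0,0.02,0],[0,0.04,0],[0,0.06,0],[0,0.08,0],[0,0.1,0],[0,0.12,0],[0,0.14,0],[0,0.16,0],[0,0.18,0],[0,0.2,0],[0,0.2,0]],"dr":[[0,0,0],[0,0,0],[0,0,0],[0,0,0],[0,0,0],[0,0,0],[0,0,0],[0,0,0],[0,0,0],[0,0,0],[0,0,0]]}'
python3 - <<'E'
from h import *
im,d=r.read_camera('scene')
cv2.imwrite('pics/s8.png',cv2.resize(im[150:290,200:420],None,fx=3.5,fy=3.5,interpolation=cv2.INTER_CUBIC))
E
```

```text
time_s: 27.28
eef_pos: [0.3962, -0.2861, 0.086]
tcp_rot: [0.495, 0.506, -0.495, 0.505]
wrist_force: [0.1, 0.1, 0.0]
width: 0.002
time_s: 28.2
eef_pos: [0.4366, -0.2852, 0.0858]
tcp_rot: [0.495, 0.505, -0.494, 0.506]
wrist_force: [-0.1, 0.3, 1.5]
width: 0.003
```

View pics/s8.png

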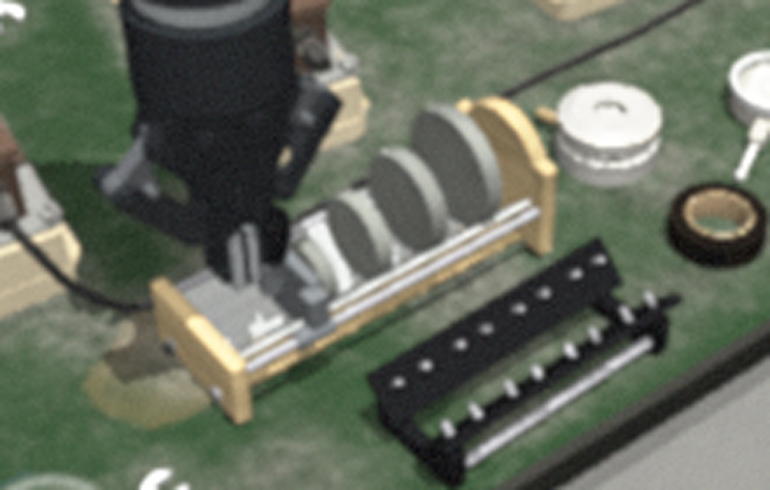

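The stop slides cleanly and everything is still upright. I'll continue slowly.

```bash
python3 -m creep '{"delta_pos":[[0,0.0125,0],[0,0.025,0],[0,0.0375,0],[0,0.05,0],[0,0.0625,0],[0,0.075,0],[0,0.0875,0],[0,0.1,0],[0,0.1125,0],[0,0.125,0],[0,0.1375,0],[0,0.15,0],[0,0.1625,0],[0,0.175,0],[0,0.1875,0],[0,0.2,0],[0,0.2125,0],[0,0.225,0],[0,0.2375,0],[0,0.25,0]],"dr":[[0,0,0],[0,0,0],[0,0,0],[0,0,0],[0,0,0],[0,0,0],[0,0,0],[0,0,0],[0,0,0],[0,0,0],[0,0,0],[0,0,0],[0,0,0],[0,0,0],[0,0,0],[0,0,0],[0,0,0],[0,0,0],[0,0,0],[0,0,0]]}'
python3 - <<'E'
from h import *
im,d=r.read_camera('scene')
cv2.imwrite('pics/s9.png',cv2.resize(im[150:290,200:420],None,fx=3.5,fy=3.5,interpolation=cv2.INTER_CUBIC))
E
```

```text
time_s: 29.92
eef_pos: [0.4859, -0.2842, 0.0858]
tcp_rot: [0.495, 0.505, -0.495, 0.505]
wrist_force: [-1.9, 0.5, -0.9]
width: -0.002
```

View pics/s9.png

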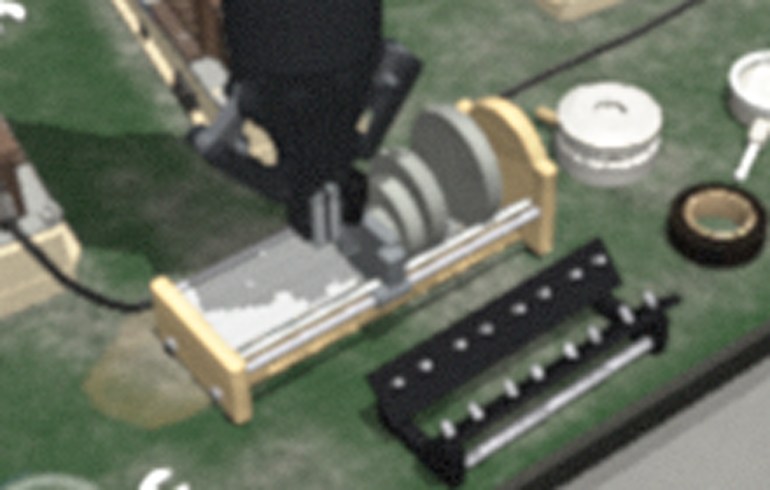

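The 38 and 50 are gathered upright against the 60. Continuing.

```bash
python3 -m creep '{"delta_pos":[[0,0.0125,0],[0,0.025,0],[0,0.0375,0],[0,0.05,0],[0,0.0625,0],[0,0.075,0],[0,0.0875,0],[0,0.1,0],[0,0.1125,0],[0,0.125,0],[0,0.1375,0],[0,0.15,0],[0,0.1625,0],[0,0.175,0],[0,0.1875,0],[0,0.2,0],[0,0.2,0],[0,0.2,0]],"dr":[[0,0,0],[0,0,0],[0,0,0],[0,0,0],[0,0,0],[0,0,0],[0,0,0],[0,0,0],[0,0,0],[0,0,0],[0,0,0],[0,0,0],[0,0,0],[0,0,0],[0,0,0],[0,0,0],[0,0,0],[0,0,0]]}'
python3 -m creep '{"delta_pos":[[0,0.005,0],[0,0.01,0],[0,0.015,0],[0,0.02,0],[0,0.02,0],[0,0.02,0]],"dr":[[0,0,0],[0,0,0],[0,0,0],[0,0,0],[0,0,0],[0,0,0]]}'
```

```text
time_s: 31.47
eef_pos: [0.5264, -0.2834, 0.0859]
tcp_rot: [0.495, 0.505, -0.494, 0.506]
wrist_force: [-1.0, -0.3, 0.2]
width: 0.001
time_s: 31.97
eef_pos: [0.5299, -0.2833, 0.0859]
tcp_rot: [0.495, 0.505, -0.495, 0.505]
wrist_force: [-2.1, -1.7, 0.1]
width: 0.0
```

```bash
python3 -m creep '{"delta_pos":[[0,0.005,0],[0,0.01,0],[0,0.015,0],[0,0.015,0],[0,0.015,0]],"dr":[[0,0,0],[0,0,0],[0,0,0],[0,0,0],[0,0,0]]}'
python3 - <<'E'
from h import *
im,d=r.read_camera('scene')
cv2.imwrite('pics/s10.png',cv2.resize(im[150:290,200:420],None,fx=3.5,fy=3.5,interpolation=cv2.INTER_CUBIC))
E
```

```text
time_s: 32.38
eef_pos: [0.533, -0.2833, 0.0859]
tcp_rot: [0.495, 0.505, -0.495, 0.505]
wrist_force: [-3.0, -1.5, 0.0]
width: 0.007
```

View pics/s10.png

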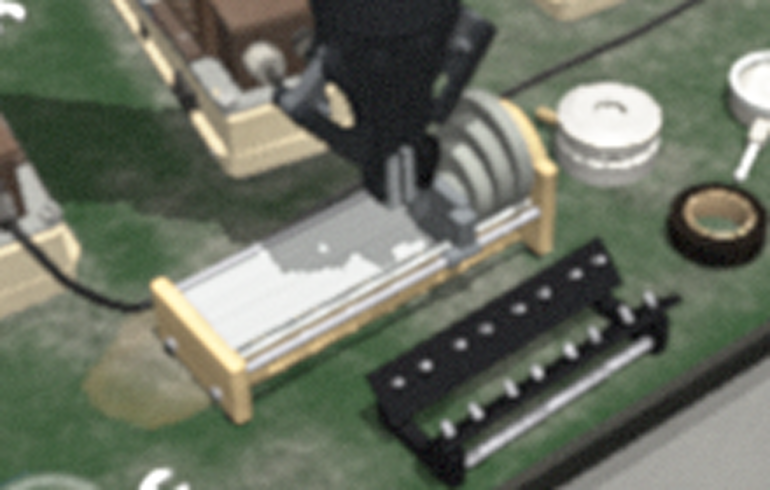

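Nearly home. I'll push on until the force rises.

```bash
python3 -m creep '{"delta_pos":[[0,0.005,0],[0,0.01,0],[0,0.01,0],[0,0.01,0]],"dr":[[0,0,0],[0,0,0],[0,0,0],[0,0,0]]}'
python3 -m creep '{"delta_pos":[[0,0.005,0],[0,0.01,0],[0,0.01,0],[0,0.01,0]],"dr":[[0,0,0],[0,0,0],[0,0,0],[0,0,0]]}'
```

```text
time_s: 32.77
eef_pos: [0.5349, -0.2832, 0.0859]
tcp_rot: [0.495, 0.505, -0.495, 0.505]
wrist_force: [-2.6, -1.3, 0.5]
width: 0.002
time_s: 33.1
eef_pos: [0.5363, -0.2832, 0.0859]
tcp_rot: [0.494, 0.505, -0.495, 0.505]
wrist_force: [-4.9, -2.1, 3.3]
width: -0.0
```

```bash
python3 -m creep '{"delta_pos":[[0,0.005,0],[0,0.01,0],[0,0.01,0],[0,0.01,0]],"dr":[[0,0,0],[0,0,0],[0,0,0],[0,0,0]]}'
```

```text
time_s: 33.43
eef_pos: [0.5365, -0.2832, 0.0859]
tcp_rot: [0.494, 0.506, -0.496, 0.504]
wrist_force: [-10.4, -2.6, 5.9]
width: -0.0
```

The stack is hard up against the wall (10 N, no further travel). I'll back off, rise and inspect.

```bash
python3 -m creep '{"delta_pos":[[0,-0.02,0],[0,-0.05,0],[0,-0.1,0],[0,-0.15,0],[0,-0.15,0],[-0.15,-0.15,0],[-0.35,-0.3,0],[-0.55,-0.5,0],[-0.75,-0.7,0],[-0.75,-0.7,0],[-0.75,-0.7,0],[-0.75,-0.7,0],[-0.75,-0.7,0]],"dr":[[0,0,0],[0,0,0],[0,0,0],[0,0,0],[0,0,0],[0,0,0],[0,0,0],[0,0,0],[0,0,0],[0,0,0],[0,0,0],[0,0,0],[0,0,0]]}'
python3 - <<'E'
from h import *
np.set_printoptions(precision=4,suppress=True)
ims=[]
for c in ['scene','top']:
    im,d=r.read_camera(c); C=cloud(c,d); X,Y,Z=[C[...,i] for i in range(3)]
    k=C[(Z>.086)&(abs(Y+.283)<.015)&(X>.5)&(X<.566)&(im.max(-1)<70)]; print(c,'knob',len(k),k.mean(0))
    for x,t,h in [(.603,.0965,70),(.593,.0844,60),(.583,.0724,50),(.573,.0579,38)]:
        q=C[(abs(X-x)<.009)&(abs(Y+.283)<.03)&(Z>t-.005)&(Z<t+.004)]; print(h,len(q),q.mean(0),np.percentile(q[:,0],[5,95]))
    for n in ['stone70_centre','stone60_centre','stone50_centre','stone38_centre','top_cap','black_tape']:
        print(n,[(w(c,o['point']),round(o['conf'],2)) for o in r.landmark_of(n,c)[:1]])
    a=im[150:250,280:400] if c=='scene' else im[120:220,250:370]
    ims.append(cv2.resize(a,(480,400),interpolation=cv2.INTER_CUBIC)[:, :400])
cv2.imwrite('pics/s11.png',np.hstack(ims))
E
```

```text
time_s: 34.52
eef_pos: [0.3993, -0.2861, 0.2359]
tcp_rot: [0.495, 0.505, -0.494, 0.506]
wrist_force: [-0.4, -1.0, 0.2]
width: 0.001
scene knob 61 [ 0.5563 -0.2836  0.0902]
70 69 [ 0.6021 -0.2813  0.0943] [0.5975 0.6073]
60 124 [ 0.5954 -0.2826  0.0833] [0.5881 0.6003]
50 111 [ 0.5855 -0.283   0.0715] [0.5779 0.5897]
38 62 [ 0.5763 -0.289   0.0579] [0.5647 0.5809]
stone70_centre [(array([ 0.6019, -0.2768,  0.0613]), 0.77)]
stone60_centre [(array([ 0.5944, -0.2783,  0.0526]), 0.73)]
stone50_centre [(array([ 0.5813, -0.28  ,  0.0456]), 0.67)]
stone38_centre [(array([ 0.5941, -0.277 ,  0.0559]), 0.6)]
top_cap [(array([ 0.6988, -0.2562,  0.0018]), 0.78)]
black_tape [(array([ 0.7052, -0.3623,  0.0028]), 0.84)]
top knob 78 [ 0.5575 -0.2832  0.092 ]
70 123 [ 0.6036 -0.2823  0.0949] [0.5992 0.6081]
60 136 [ 0.5949 -0.2807  0.0831] [0.5889 0.5999]
50 122 [ 0.585  -0.2825  0.0715] [0.5793 0.5908]
38 83 [ 0.5752 -0.2828  0.0571] [0.5694 0.5799]
stone70_centre [(array([ 0.6037, -0.2819,  0.0618]), 0.78)]
stone60_centre [(array([ 0.5879, -0.2846,  0.0568]), 0.54)]
stone50_centre [(array([ 0.5826, -0.2825,  0.0484]), 0.65)]
stone38_centre [(array([ 0.5735, -0.2827,  0.0372]), 0.53)]
top_cap [(array([ 0.7017, -0.2642, -0.0016]), 0.77)]
black_tape [(array([ 0.7042, -0.3658,  0.0039]), 0.88)]
```

View pics/s11.png

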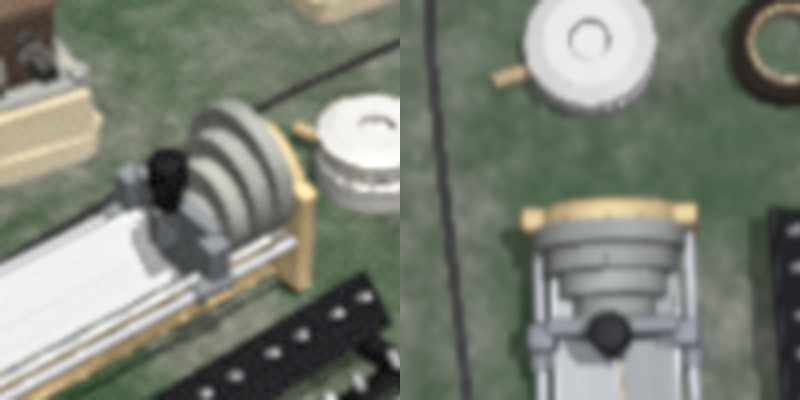

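The stones stand snug in order, and the knob has travelled 0.1283 m (top camera) or 0.1291 m (scene camera), above the required 0.124 m. I'm handing it in.

```bash
python3 -c "
from rig import r
s=r.sense(); print(s['time_s'],s['wrist_force']); print(r.job_done())"
```

```text
35.2167 [-0.07731324 -0.18283793  0.25456634]
the job is handed in; nothing more can be done
None
```

All four stones are in the cradle's V, standing on edge in the order 70, 60, 50, 38 mm from the wall. I slid the stop up behind them until the force reached 10 N with no further travel, then let go. I handed the job in at 35 s, with the arm clear of everything.

- **Stop:** by the knob, it travelled 0.128 m (top camera) and 0.129 m (scene camera), against the 0.124 m needed. Home would be about 0.130 m.
- **Stones:** depth in both cameras puts their top edges at about x = 0.603, 0.595, 0.585 and 0.576 m, close to the expected 10 mm steps. Heights match seated stones, and the pictures show them upright and face to face.
- **Cap and tape:** both cameras place them within about 5 mm of where they began, which is within the network's scatter.

**What went wrong:** while I was placing the 60, the gripper's linkage rested on top of the 70 with about 24 N. I backed off, seated the 60 further away, re-gripped it higher and slid it into place. The 70 did not move noticeably.

**Checks that disagreed:** the final network readings did not all agree. The scene camera's point for the 38 fell near the 60, and the top camera put the 60 about 7 mm nearer the stop than depth did. I went by the depth measurements and the pictures instead.

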